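# Dial open the lock box on the workbench

### The job

Open the steel lock box on the bench: turn its dial left (anticlockwise) until the pointer is at eleven o'clock, then slowly right to a spot somewhere between twelve and two o'clock - the lock is worn, so you must feel for it: stop when the catch drops and the tray springs out a little, and do not force the dial against the dropped catch. Then draw the tray out to its stop by its tab and let go. Leave the sanding block and the loose wheel beside the box alone.

Things in the scene. Friction and masses are not known exactly. Their poses are not given: they have to be found in the camera images.
- lockbox: Grey steel lock box, 170 x 150 x 70 mm (x, y, z), screwed to the bench by side flanges reaching 96 mm either side of its middle. Origin: centre of its underside, on the bench top. +x points from tray front to back wall, +z up. On its top, exactly over the origin, is the dial in a ring of 12 clock marks. Its tray cannot move before the catch drops.
- mark_12 (a point): The one thick mark of the ring: twelve o'clock, on the box's +x side of the dial, 46 mm from its axis, 71 mm above the bench. One o'clock is 30 deg clockwise of it seen from above, eleven o'clock 30 deg anticlockwise.
- mark_11 (a point): Eleven o'clock mark, 47 mm from the dial axis. Turning the pointer left to here carries a hidden wheel along and leaves its gate in line, good to 0.15 rad. If turned further past, turn right to the end (-1.65) and begin again. Turning right from here leaves that wheel in place as far as dial angle -1.2.
- mark_1 (a point): One o'clock mark, 47 mm from the dial axis. Coming from eleven, the dial's own gate lines up somewhere between 0 and -1.0 rad, differently each time (worn lock): turn at most 0.5 rad/s. Then the tray's sprung locking pin (5 N) drops in, the tray springs out 10 to 13 mm, and the pin blocks the dial after less than 0.1 rad more: stop turning at once.
- dial (a joint): Dial angle in rad, + is left (anticlockwise from above). 0: pointer at twelve o'clock (along the box's +x); +0.524 eleven; -0.524 one o'clock. Turns from -1.65 to +0.85 about the vertical through the box's origin, against 0.05 to 0.15 N m. Pressing it against the dropped catch with more than about 0.3 N m is forcing it (the pin stands about 20 mm off the axis).
- dial_grip (a point): Middle of the dial's pointer grip, on its axis, 93.5 mm above the bench; x points along the grip to the nose and turns with it. The grip is a steel bar 56 mm long, 14 mm wide (pinch across this), from 77.5 to 105.5 mm above the bench, on a disc of 80 mm diameter with its top at 77.5 mm. The pointed end with a white dash is the pointer.
- tray (a joint): How far the tray is drawn out, m: 0 shut (up to 0.004 while still held), 0.010 to 0.013 when the catch has dropped and the spring has pushed it out, 0.060 at its stop. It slides along the box's -x against 1.5 N of friction and stays where it is left.
- tray_tab (a point): Grip point of the tray's pull tab, 45 mm above the bench; tray shut: 111 mm from the box's origin along its -x; moves with the tray. The tab is an upright plate in the box's x-z plane, 12 mm thick (along box y; pinch across this), 22 to 58 mm above the bench, standing 45 mm out from the box front, with an upright bead of 17 mm diameter at its outer end.
- sander: Bystander: wooden sanding block, 46 x 90 x 31 mm, beside the box on its left (+y). Origin: centre of its underside.
- loose_wheel: Bystander: wooden toy wheel lying flat, 42 mm across, 14 mm high, beside the box on its right (-y). Origin: centre of its underside.

How it is judged:
By the outcome, as a careful person would: the job done as asked, in the order asked, and still so for the second after the job is handed in, with the robot touching nothing.
It also fails if it takes over 58 s, if anything falls off the work surface, if the arm or the gripper's body presses on something with over 40 N, if the wrist force passes 120 N, or if a joint passes its speed limit or range.

### The arm

A 7-joint arm with a two-finger parallel gripper is mounted at the origin on a cart in front of the work surface, level with it; the furniture and walls round the work are solid. World frame = base frame: x ahead of the robot, y to its left, z up, the work surface at z = 0. Lengths are in m, angles in rad, forces in N, time in s.
With the tool pointing down it reaches from about 0.425 to 0.925 m from the base axis. Payload 6.8 kg.
Tool frame: the origin (TCP) lies on the centre line of the jaws, within the pads' length; the fingertips stand 19 mm ahead of it and the grasp point (between the pads) is the TCP (r.tip_extent is the y of the fingertips in the tool frame, in m); y points along the fingers, z is the direction in which the jaws open and shut, and the axes are right-handed (so a half turn about y gives the same grasp; the last joint's range is limited). The gripper opens to 85 mm and grips with 20 to 120 N. Pads are 22 mm wide; open, the fingers measure 114 mm over their backs; the gripper's body (76 mm by 85 mm) begins 54 mm behind the grasp point. The pads swing forward as they close: fully open they stand 13 mm farther back than shut.
Start: joints at [-1.32, 0.477, 0.022, 1.555, -0.011, 1.109, -0.083], TCP at [0.237, 0.632, 0.25] pointing down, gripper open.
Joint ranges: [-2.96, 2.96], [-0.34, 2.1], [-1.41, 1.46], [0.24, 2.44], [-1.37, 4.51], [0.17, 1.92], [-2.96, 2.96]. Speed limits (rad/s): [2.39, 2.39, 3.14, 3.14, 3.14, 3.14, 3.14].

### API

Orientations are given as a rotation vector (axis times angle).
In Python, from bench import r gives the robot as it stands. The module is installed in compiled form; this text tells all that it offers.
- The arm moves only by the tool jog_arm, never from a script. Its argument "motion" is a list of rows, each a list of 3 entries, a list of its own where there are three numbers: the opening, from 0 (shut) to 1 (fully open), then the shift along the tool's x, y, z in m, then the turn, a rotation vector about the tool's x, y, z in degrees. A call has 1 to 10 rows; each row shifts and turns the commanded pose from where the row before left it, along the tool's axes as they then stand; what a row does not reach is not made up. A row lasts 1/12 s, in which the tool goes at most 41.7 mm and 7.16 degrees, less where a joint would pass 70% of its speed; a pose out of reach is approached as far as the arm can. A call with a gripper value outside its range is refused whole. The fingers move at their own pace and stop on an object; "force" is the grip in N (left out, the last holds). Time passes only in rows, so rows that do not move let the fingers close. It gives the time, the measured TCP pose, the force and the opening at its end, in the units of the state.
- r.get_obs(): the state, without advancing time (a new reading comes with each control period).
- r.grab_frame(name): name is "side" or "top"; returns a dict with "image" (480x640x3 uint8, red, green, blue), "range_z" (480x640 float32, m along the optical axis (not along the pixel's ray), 0 where there is no reading), "fx", "fy", "cx", "cy" (pixels), "xyz" and "orientation" of the camera in the world. Camera axes: x right, y down, z forward; pixel columns grow to the right and rows downward; lengths in m; the calibration is good to about 2 mm. A picture is of the moment at which its call begins.
- r.hand_in(): hands the job in, once; it reports no verdict.
The state is a dict: "clock": time; "joints": joint angles; "qvel": joint speeds; "tau": joint torques, N m; "tcp_pos": TCP position; "orientation": TCP orientation; "contact_force": force on the tool from outside, world axes, zero at the start; "moment": the same for the moment, N m; "grip_width": finger opening in m.
Only numpy, scipy, OpenCV 4.12 (cv2) and the standard library are available. Lean on these libraries where they do the work, as an engineer would, in place of code of your own. Each camera call takes 0.05 s, during which the arm holds its last target.

## Working session

There is one attempt and no reset: what is moved stays moved. The work goes in short steps, Python scripts to look and compute and a tool call to move; the robot and the scene stay as the last step left them, time stands still between calls to the robot, and variables do not carry over. Pictures are saved under pics/ and viewed, and the job is handed in when it is done.

Besides the shell and the picture viewer there is one more tool, called as name(argument=value, ...) on one line, values as JSON. jog_arm: Moves the arm, as the interface text tells. Its arguments: {"type":"object","properties":{"motion":{"type":"array","items":{"type":"array"}},"force":{"type":"number"}},"required":["motion"]}

```bash
mkdir -p pics; python3 - <<'E'
from bench import r
import cv2,numpy as np
o=r.get_obs();print({k:np.round(v,3) for k,v in o.items()}, r.tip_extent)
for n in("side","top"):
    f=r.grab_frame(n);cv2.imwrite(f"pics/{n}0.png",f["image"][:,:,::-1]);np.savez(f"{n}0.npz",**f)
    print(n,f["fx"],f["fy"],f["cx"],f["cy"],f["xyz"],f["orientation"])
E
```

```text
{'clock': np.float64(0.0), 'joints': array([-1.32 ,  0.478,  0.022,  1.556, -0.012,  1.109, -0.083]), 'qvel': array([ 0.   , -0.002, -0.   , -0.002,  0.   ,  0.   ,  0.   ]), 'tau': array([ 1.0000e-03, -5.9647e+01,  1.6080e+00, -2.8119e+01,  1.2000e-02,
        1.0000e-02,  0.0000e+00]), 'tcp_pos': array([0.237, 0.631, 0.249]), 'orientation': array([-1.554,  0.282, -0.281]), 'contact_force': array([ 0.24 ,  0.369, -0.619]), 'moment': array([ 0.013,  0.031, -0.015]), 'grip_width': np.float64(0.085)} 0.019
side 529.5712243100677 529.5712243100677 315.3609642222999 237.16275242634708 [0.53430944 1.00512006 0.54569692] [-0.12762063  2.65613055 -1.56541427]
top 507.088322983738 507.088322983738 322.9086481926309 237.6345336892173 [0.4601947  0.19595163 0.96284431] [-2.1178558   2.16648015 -0.15902066]
```

View pics/side0.png

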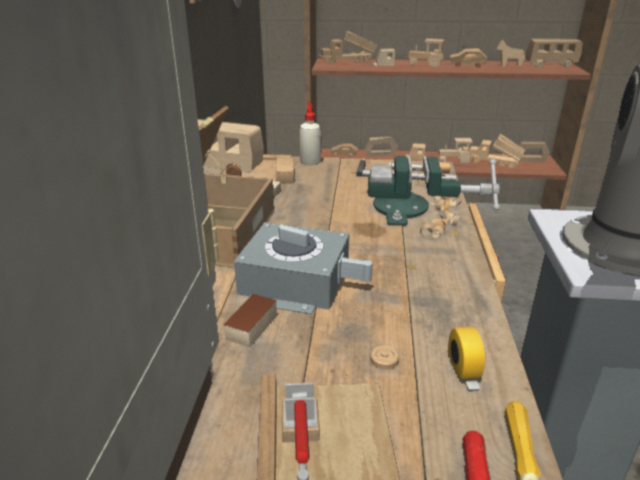

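View pics/top0.png

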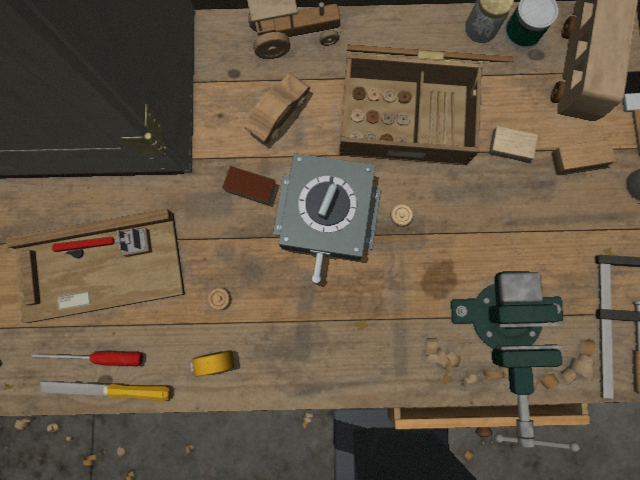

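```bash
cat > h.py <<'E'
import numpy as np,cv2
from scipy.spatial.transform import Rotation as R
def load(n): return dict(np.load(n))
def Rm(f): return R.from_rotvec(f["orientation"]).as_matrix()
def proj(f,p):
    c=Rm(f).T@(np.array(p)-f["xyz"]);return [round(float(v),1) for v in(f["cx"]+f["fx"]*c[0]/c[2],f["cy"]+f["fy"]*c[1]/c[2],c[2])]
def ray(f,u,v):
    return Rm(f)@np.array([(u-f["cx"])/f["fx"],(v-f["cy"])/f["fy"],1])
def plane(f,u,v,z):
    d=ray(f,u,v);return f["xyz"]+d*(z-f["xyz"][2])/d[2]
def pt(f,u,v):
    return f["xyz"]+ray(f,u,v)*f["range_z"][int(round(v)),int(round(u))]
def cloud(f):
    v,u=np.mgrid[0:480,0:640];z=f["range_z"]
    c=np.stack([(u-f["cx"])/f["fx"]*z,(v-f["cy"])/f["fy"]*z,z],-1)
    P=c@Rm(f).T+f["xyz"];P[z==0]=np.nan;return P
E
python3 - <<'E'
from h import *
t=load("top0.npz");s=load("side0.npz")
for f in(t,s):
    print(proj(f,[0.237,.631,.249]),proj(f,[0,0,0]),proj(f,[.6,.2,0]))
for p in[(328,203),(318,275),(250,185),(402,215),(300,163),(375,165)]: print(p,pt(t,*p).round(4))
for n,f in(("t",t),("s",s)):
    im=f["image"][:,:,::-1]
    c=im[140:300,220:420] if n=="t" else im[210:350,210:410]
    cv2.imwrite(f"pics/{n}crop.png",cv2.resize(c,None,fx=4 if n=="s" else 3.75,fy=4 if n=="s" else 3.75,interpolation=cv2.INTER_CUBIC))
P=cloud(t);m=np.abs(P[...,2]-.07)<.004
m&=(np.hypot(P[...,0]-pt(t,328,203)[0],P[...,1]-pt(t,328,203)[1])<.13)
q=P[m][:,:2].astype(np.float32);print(m.sum(),cv2.minAreaRect(q),P[m][:,2].mean())
d=(P[...,2]>.098)&(P[...,2]<.115)&(np.hypot(P[...,0]-pt(t,328,203)[0],P[...,1]-pt(t,328,203)[1])<.05)
q=P[d][:,:2].astype(np.float32);print(d.sum(),cv2.minAreaRect(q),P[d][:,2].mean())
E
```

```text
[0.8, 492.0, 0.7] [443.4, 579.1, 0.9] [321.1, 240.8, 1.0]
[716.1, 347.2, 0.4] [623.6, 244.7, 1.1] [325.2, 284.3, 1.0]
(328, 203) [0.6497 0.1862 0.1084]
(318, 275) [0.5299 0.2066 0.0601]
(250, 185) [0.7043 0.3314 0.0341]
(402, 215) [0.6434 0.0454 0.0175]
(300, 163) [0.7336 0.2349 0.0709]
(375, 165) [0.7473 0.0911 0.0017]
4766 ((0.6722238063812256, 0.18542400002479553), (0.15000061690807343, 0.20265525579452515), 79.96923065185547) 0.07214691637410886
280 ((0.6578081250190735, 0.1875893920660019), (0.01416853629052639, 0.060365140438079834), 66.8273696899414) 0.10757025763092007
```

```bash
ls pics
```

```text
scrop.png
side0.png
tcrop.png
top0.png
```

View pics/tcrop.png

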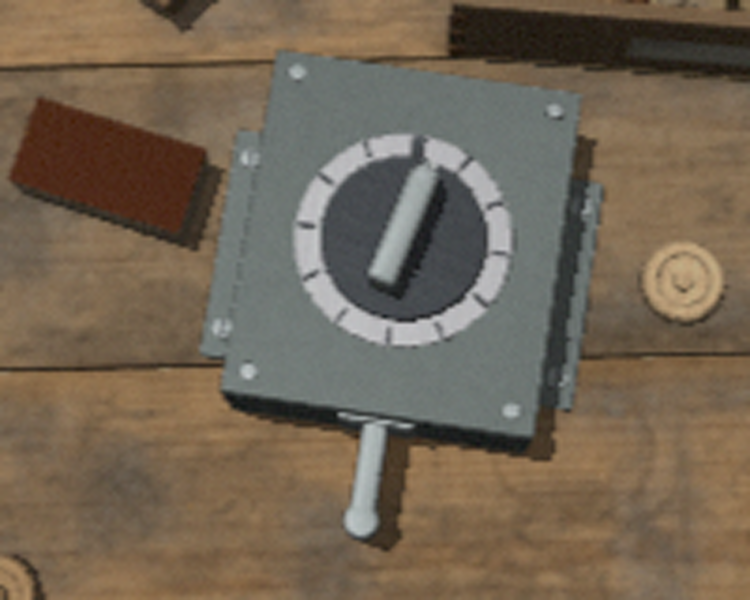

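View pics/scrop.png

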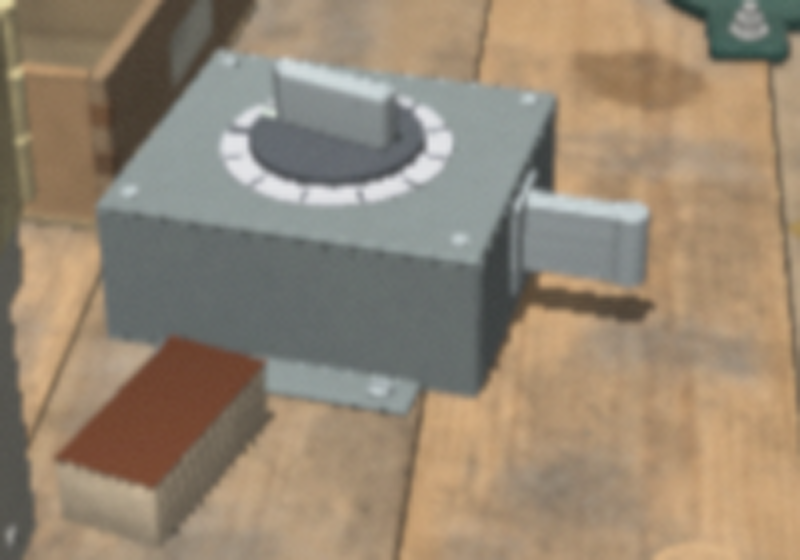

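```bash
python3 - <<'E'
from h import *
from scipy.optimize import least_squares
t=load("top0.npz");s=load("side0.npz")
def tri(a,b):
    (u1,v1),(u2,v2)=a,b
    d1=ray(t,u1,v1);d1/=np.linalg.norm(d1);d2=ray(s,u2,v2);d2/=np.linalg.norm(d2)
    A=sum(np.eye(3)-np.outer(d,d) for d in(d1,d2));bb=(np.eye(3)-np.outer(d1,d1))@t["xyz"]+(np.eye(3)-np.outer(d2,d2))@s["xyz"]
    p=np.linalg.solve(A,bb);return p,abs(np.dot(np.cross(d1,d2)/np.linalg.norm(np.cross(d1,d2)),t["xyz"]-s["xyz"]))
# corners
T=lambda x,y:(220+x/3.75,140+y/3.75); S=lambda x,y:(210+x/4,210+y/4)
tc=[T(278,50),T(580,93),T(533,437),T(222,393)]; # +x left, +x right, -x right, -x left
sc=[S(100,207),S(220,50),S(555,95),S(480,263)]
for a,b in zip(tc,sc):
    p,g=tri(a,b);print("corner",p.round(4),g.round(4),plane(t,*a,.07).round(4),plane(s,*b,.07).round(4))
print("centre",np.mean([plane(t,*a,.07) for a in tc],0),np.mean([plane(s,*b,.07) for b in sc],0))
# ring white mask
for n,f,(x0,y0,x1,y1) in(("t",t,(290,165,365,240)),("s",s,(255,225,330,270))):
    im=f["image"].astype(int);m=(im.min(2)>(175))
    mm=np.zeros(m.shape,np.uint8);mm[y0:y1,x0:x1]=m[y0:y1,x0:x1]
    k=cv2.morphologyEx(mm,cv2.MORPH_CLOSE,np.ones((5,5)))
    c,_=cv2.findContours(k,cv2.RETR_EXTERNAL,cv2.CHAIN_APPROX_NONE);c=max(c,key=cv2.contourArea)
    h=cv2.convexHull(c);P=np.array([plane(f,*q[0],.0705)[:2] for q in c])
    fit=least_squares(lambda q:np.hypot(P[:,0]-q[0],P[:,1]-q[1])-q[2],[P[:,0].mean(),P[:,1].mean(),.05],loss="soft_l1",f_scale=.0015)
    print(n,"ring",fit.x.round(4),mm.sum())
# tab bead top
a=T(360,520);b=S(630,207)
print("bead",tri(a,b))
a=T(425,166);b=S(290,62)
print("nose",tri(a,b),plane(t,*a,.1055))
a=T(383,278);b=S(390,85)
print("tail",tri(a,b),plane(t,*a,.1055))
print("mark12",plane(t,*T(419,147),.071))
E
```

```text
corner [0.7526 0.2455 0.068 ] 0.0008 [0.7524 0.2454 0.07  ] [0.7513 0.2488 0.07  ]
corner [0.7271 0.0991 0.0698] 0.0005 [0.7273 0.0992 0.07  ] [0.7267 0.0997 0.07  ]
corner [0.561  0.1275 0.0679] 0.0015 [0.56   0.1277 0.07  ] [0.5616 0.1312 0.07  ]
corner [0.5854 0.2745 0.0677] 0.0014 [0.5843 0.2743 0.07  ] [0.5858 0.2778 0.07  ]
centre [0.65600396 0.18663902 0.07      ] [0.65637885 0.18936239 0.07      ]
t ring [0.6572 0.1878 0.0477] 668
s ring [0.6597 0.181  0.0503] 526
bead (array([0.52428357, 0.21025987, 0.05879018]), np.float64(0.0015621445532584379))
nose (array([0.68106539, 0.17605804, 0.10600477]), np.float64(0.004269493718022223)) [0.68340131 0.1761098  0.1055    ]
tail (array([0.63115521, 0.1967419 , 0.10708834]), np.float64(0.0009100716414911276)) [0.63100772 0.1967378  0.1055    ]
mark12 [0.70187488 0.17796656 0.071     ]
```

```bash
cat >> h.py <<'E'
def goal(o,pos,jaw_yaw):
    """report shift in tool axes and turn (deg, tool rotvec) to reach pos with tool y down and jaw z along yaw (deg)"""
    M=R.from_rotvec(o["orientation"]).as_matrix()
    out=[]
    for k in(0,180):
        a=np.radians(jaw_yaw+k);z=np.array([np.cos(a),np.sin(a),0]);y=np.array([0,0,-1.]);x=np.cross(y,z)
        G=np.stack([x,y,z],1)
        out.append(np.degrees(R.from_matrix(M.T@G).as_rotvec()).round(2))
    return (M.T@(np.array(pos)-o["tcp_pos"])*1000).round(1),out
E
python3 - <<'E'
from h import *
from bench import r
o=r.get_obs();M=R.from_rotvec(o["orientation"]).as_matrix();print(M.round(3))
print(np.degrees(np.arctan2(M[1,2],M[0,2])))
print(goal(o,[.6565,.1878,.25],90-22.5))
E
```

```text
[[ 0.936 -0.     0.351]
 [-0.351 -0.002  0.936]
 [ 0.    -1.    -0.002]]
69.443357062181
(array([ 5.487e+02, -1.000e-01, -2.682e+02]), [array([0.09, 1.94, 0.01]), array([ 1.0000e-02, -1.7806e+02, -1.5000e-01])])
```

jog_arm(motion=[[1,[0.01,0,-0.005],[0,0,0]],[1,[0.02,0,-0.01],[0,0,0]],[1,[0.03,0,-0.015],[0,0,0]],[1,[0.03,0,-0.015],[0,0,0]],[1,[0.03,0,-0.015],[0,0,0]],[1,[0.03,0,-0.015],[0,0,0]],[1,[0.03,0,-0.015],[0,0,0]],[1,[0.03,0,-0.015],[0,0,0]],[1,[0.03,0,-0.015],[0,0,0]],[1,[0.03,0,-0.015],[0,0,0]]], force=40)

```text
clock: 0.93
tcp_pos: [0.4437, 0.4084, 0.2502]
orientation: [-1.553, 0.282, -0.282]
contact_force: [0.5, 1.2, -0.0]
grip_width: 0.0855
```

jog_arm(motion=[[1,[0.03,0,-0.015],[0,0,0]],[1,[0.03,0,-0.015],[0,0,0]],[1,[0.03,0,-0.015],[0,0,0]],[1,[0.03,0,-0.015],[0,0,0]],[1,[0.03,0,-0.015],[0,0,0]],[1,[0.03,0,-0.015],[0,0,0]],[1,[0.03,0,-0.015],[0,0,0]],[1,[0.03,0,-0.015],[0,0,0]],[1,[0.025,0,-0.01],[0,0,0]],[1,[0,0,0],[0,0,0]]])

```text
clock: 1.77
tcp_pos: [0.6487, 0.1876, 0.2501]
orientation: [-1.555, 0.287, -0.291]
contact_force: [1.2, -0.8, -0.0]
grip_width: 0.0855
```

```bash
python3 - <<'E'
from h import *
from bench import r
o=r.get_obs();print(o["clock"],o["joints"].round(2),o["tcp_pos"].round(4),goal(o,[.6565,.1878,.14],90-22.5))
f=r.grab_frame("side");cv2.imwrite("pics/s1.png",f["image"][:,:,::-1]);np.savez("side1.npz",**f)
f=r.grab_frame("top");cv2.imwrite("pics/t1.png",f["image"][:,:,::-1])
E
```

```text
1.7667 [-0.52  0.48  0.2   1.57 -0.1   1.1   0.91] [0.6487 0.1876 0.2501] (array([  6.8, 110.2,   3.4]), [array([0.18, 1.4 , 0.21]), array([   0.33, -178.6 ,   -0.29])])
```

View pics/s1.png

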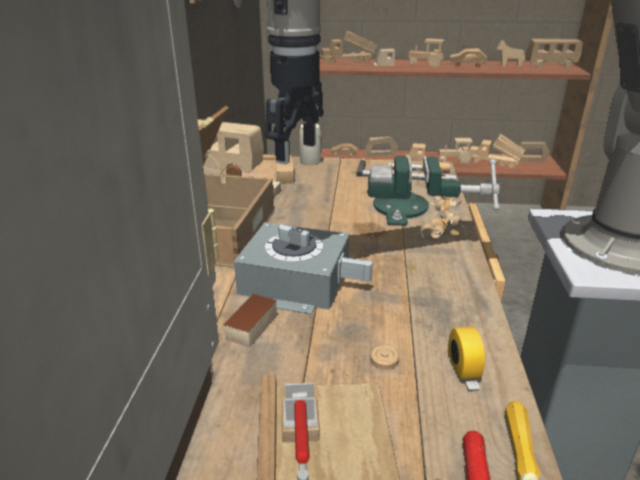

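jog_arm(motion=[[1,[0.007,0.01,0.003],[0,1.4,0]],[1,[0,0.02,0],[0,0,0]],[1,[0,0.025,0],[0,0,0]],[1,[0,0.02,0],[0,0,0]],[1,[0,0.015,0],[0,0,0]],[1,[0,0.01,0],[0,0,0]],[1,[0,0.01,0],[0,0,0]],[0.6,[0,0,0],[0,0,0]],[0.6,[0,0,0],[0,0,0]]])

```text
clock: 2.62
tcp_pos: [0.6523, 0.1969, 0.1402]
orientation: [-1.55, 0.301, -0.3]
contact_force: [-0.6, 0.3, 0.5]
grip_width: 0.0638
```

```bash
python3 - <<'E'
from h import *
from bench import r
o=r.get_obs();print(o["clock"],o["contact_force"],o["grip_width"],o["tcp_pos"].round(4),goal(o,[.6565,.1878,.1],90-22.5))
f=r.grab_frame("side");cv2.imwrite("pics/s2.png",cv2.resize(f["image"][150:330,200:440,::-1],None,fx=3.3,fy=3.3))
f=r.grab_frame("top");cv2.imwrite("pics/t2.png",f["image"][:,:,::-1])
E
```

```text
2.6167 [-0.55565563  0.29975417  0.52018172] 0.06377320583247911 [0.6523 0.1969 0.1402] (array([ 7.3, 40.2, -6.8]), [array([ 0.01,  0.57, -0.02]), array([-3.0000e-02, -1.7943e+02, -1.0000e-02])])
```

View pics/s2.png

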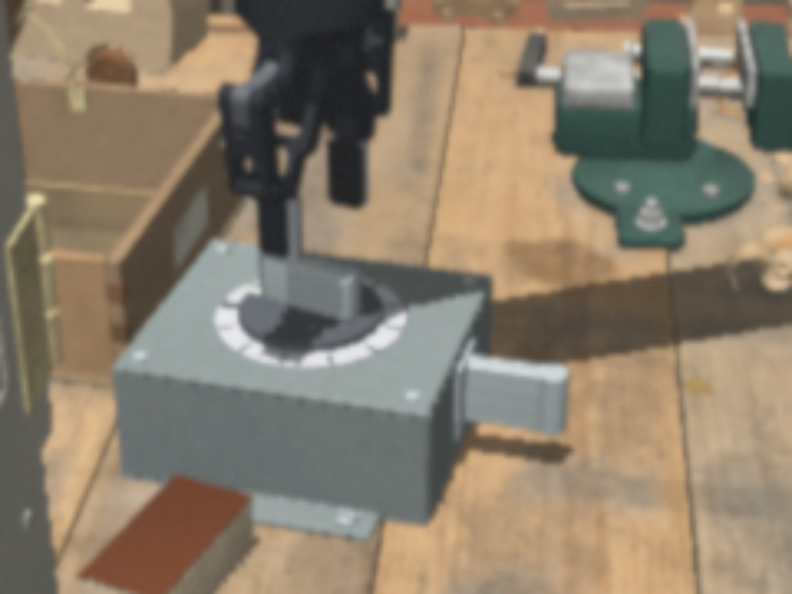

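View pics/t2.png

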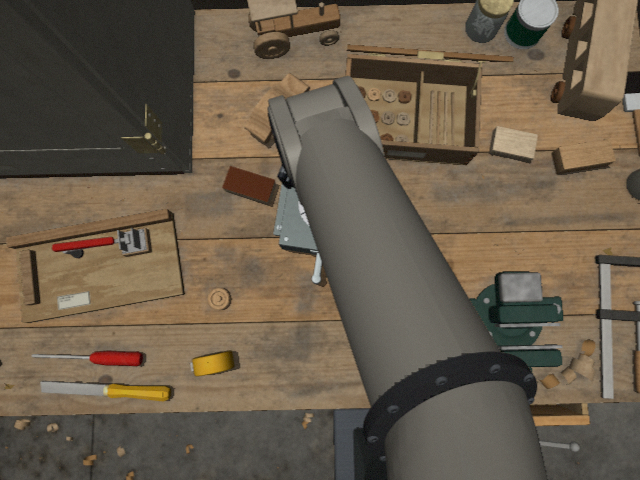

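jog_arm(motion=[[0.6,[0.007,0.0,-0.007],[0,0.5,0]],[0.6,[0,0,0],[0,0,0]],[0.6,[0,0,0],[0,0,0]],[0.6,[0,0,0],[0,0,0]]])

```text
clock: 3.05
tcp_pos: [0.6567, 0.1868, 0.1407]
orientation: [-1.548, 0.308, -0.309]
contact_force: [-0.3, 0.0, -0.5]
grip_width: 0.051
```

```bash
python3 - <<'E'
from h import *
from bench import r
o=r.get_obs();print(o["clock"],o["contact_force"],o["grip_width"],o["tcp_pos"].round(4),goal(o,[.6565,.1878,.1],90-22.5))
E
```

```text
3.05 [-0.30223795  0.02082509 -0.54979223] 0.05104346251222676 [0.6567 0.1868 0.1407] (array([-0.6, 40.7,  0.8]), [array([-0.03, -0.01,  0.03]), array([-5.0000e-02,  1.7999e+02, -4.0000e-02])])
```

jog_arm(motion=[[0.6,[0,0.01,0.001],[0,0,0]],[0.6,[0,0.01,0],[0,0,0]],[0.6,[0,0.01,0],[0,0,0]],[0.6,[0,0.008,0],[0,0,0]],[0.6,[0,0.003,0],[0,0,0]],[0.6,[0,0,0],[0,0,0]],[0.6,[0,0,0],[0,0,0]],[0.6,[0,0,0],[0,0,0]]])

```text
clock: 3.72
tcp_pos: [0.6571, 0.1882, 0.0996]
orientation: [-1.548, 0.307, -0.308]
contact_force: [-0.4, -0.5, 0.7]
grip_width: 0.0512
```

```bash
python3 - <<'E'
from h import *
from bench import r
o=r.get_obs();print(o["clock"],o["contact_force"],o["grip_width"],o["tcp_pos"].round(4),goal(o,[.6565,.1878,.1],90-22.5))
f=r.grab_frame("side");cv2.imwrite("pics/s3.png",cv2.resize(f["image"][150:330,200:440,::-1],None,fx=3.3,fy=3.3))
E
```

```text
3.7167 [-0.39059475 -0.4739272   0.7071805 ] 0.051155566692689024 [0.6571 0.1882 0.0996] (array([-0.4, -0.4, -0.6]), [array([-0.03,  0.03,  0.03]), array([ 5.0000e-02, -1.7997e+02,  4.0000e-02])])
```

View pics/s3.png

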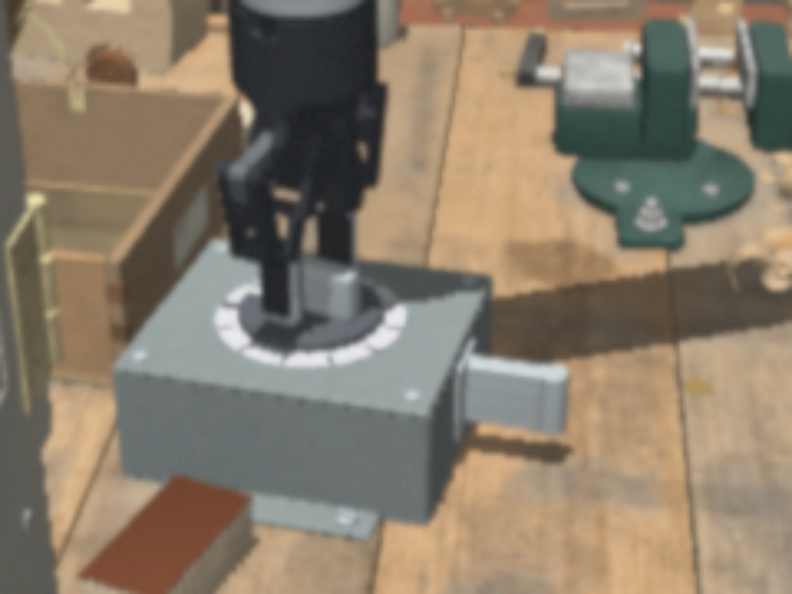

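Jaws straddle the bar and the dial is clear. Closing gently.

jog_arm(motion=[[0.1,[0,-0.001,0],[0,0,0]],[0.1,[0,0,0],[0,0,0]],[0.05,[0,0,0],[0,0,0]],[0,[0,0,0],[0,0,0]],[0,[0,0,0],[0,0,0]],[0,[0,0,0],[0,0,0]],[0,[0,0,0],[0,0,0]],[0,[0,0,0],[0,0,0]],[0,[0,0,0],[0,0,0]],[0,[0,0,0],[0,0,0]]], force=40)

```text
clock: 4.6
tcp_pos: [0.6572, 0.1887, 0.1009]
orientation: [-1.548, 0.307, -0.308]
contact_force: [-0.3, 1.5, 4.8]
grip_width: 0.013
```

```bash
python3 - <<'E'
from h import *
from bench import r
o=r.get_obs();print(o["clock"],o["contact_force"],o["moment"],o["grip_width"],o["tcp_pos"].round(4),goal(o,[.6565,.1878,.1],90-22.5))
E
```

```text
4.6 [-0.34642836  1.49888357  4.78545315] [ 0.26380199  0.11812824 -0.03225606] 0.013035611916777257 [0.6572 0.1887 0.1009] (array([-0.3,  0.9, -1.1]), [array([-0.06,  0.05,  0.04]), array([ 6.0000e-02, -1.7995e+02,  1.0000e-01])])
```

jog_arm(motion=[[0,[0,0,0],[0,-2,0]],[0,[0,0,0],[0,-2,0]],[0,[0,0,0],[0,-2,0]],[0,[0,0,0],[0,-2,0]],[0,[0,0,0],[0,-2,0]],[0,[0,0,0],[0,-2,0]],[0,[0,0,0],[0,-2,0]],[0,[0,0,0],[0,-2,0]],[0,[0,0,0],[0,0,0]],[0,[0,0,0],[0,0,0]]])

```text
clock: 5.43
tcp_pos: [0.6571, 0.1885, 0.1009]
orientation: [-1.568, 0.088, -0.089]
contact_force: [0.3, 0.6, 5.7]
grip_width: 0.0132
```

```bash
cat >> h.py <<'E'
def st():
    from bench import r
    o=r.get_obs();M=R.from_rotvec(o["orientation"]).as_matrix()
    b=np.degrees(np.arctan2(M[1,2],M[0,2]))-90
    print("t",round(float(o["clock"]),2),"F",o["contact_force"].round(2),"M",o["moment"].round(2),"w",round(float(o["grip_width"]),4),o["tcp_pos"].round(4),"baryaw",b.round(2),"dial",(b+9.7).round(2),"tilt",M[:,1].round(3),"j7",o["joints"][6].round(2))
E
python3 - <<'E'
from h import *
from bench import r
st()
f=r.grab_frame("side");cv2.imwrite("pics/s4.png",cv2.resize(f["image"][150:330,200:440,::-1],None,fx=3.3,fy=3.3))
E
```

```text
t 5.43 F [0.33 0.63 5.7 ] M [ 0.14  0.13 -0.07] w 0.0132 [0.6571 0.1885 0.1009] baryaw -6.45 dial 3.25 tilt [ 0.001  0.001 -1.   ] j7 1.15
```

View pics/s4.png

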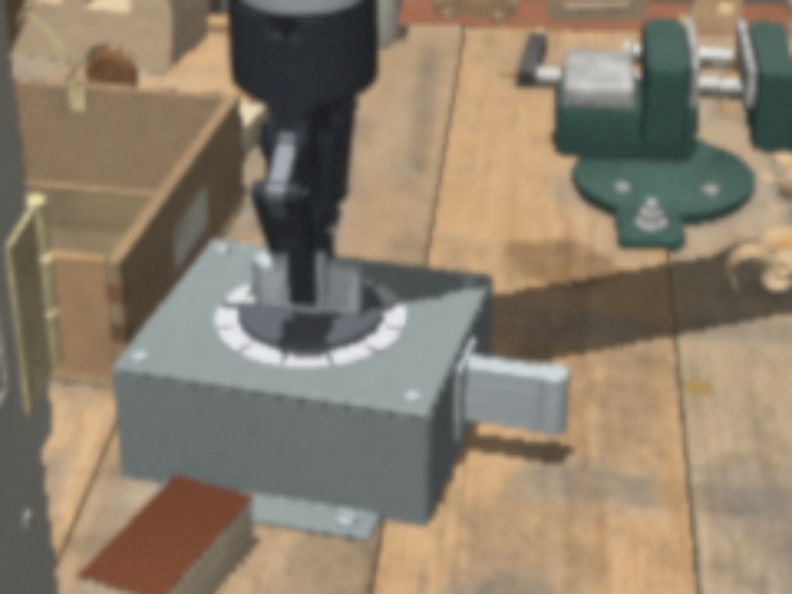

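jog_arm(motion=[[0,[0,0,0],[0,-2,0]],[0,[0,0,0],[0,-3,0]],[0,[0,0,0],[0,-3,0]],[0,[0,0,0],[0,-3,0]],[0,[0,0,0],[0,-3,0]],[0,[0,0,0],[0,-3,0]],[0,[0,0,0],[0,-3,0]],[0,[0,0,0],[0,-2,0]],[0,[0,0,0],[0,0,0]],[0,[0,0,0],[0,0,0]]])

```text
clock: 6.32
tcp_pos: [0.6571, 0.1884, 0.1009]
orientation: [-1.56, -0.214, 0.212]
contact_force: [-0.5, 0.1, 5.9]
grip_width: 0.0132
```

```bash

python3 - <<'E'
from h import *
from bench import r
st()
f=r.grab_frame("side");cv2.imwrite("pics/s5.png",cv2.resize(f["image"][200:300,230:390,::-1],None,fx=5,fy=5,interpolation=cv2.INTER_CUBIC))
np.savez("side5.npz",**f)
E
```

```text
t 6.32 F [-0.48  0.06  5.93] M [0.22 0.09 0.04] w 0.0132 [0.6571 0.1884 0.1009] baryaw 15.55 dial 25.25 tilt [ 0.001  0.001 -1.   ] j7 1.47
```

View pics/s5.png

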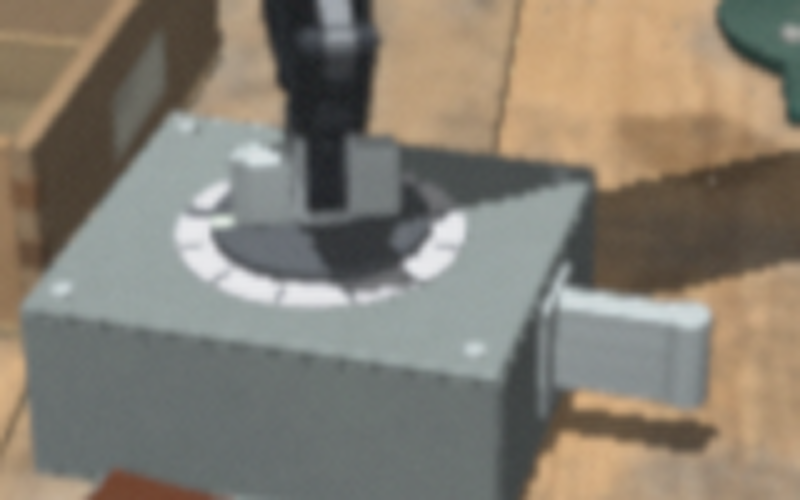

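jog_arm(motion=[[0,[0,0,0],[0,-2,0]],[0,[0,0,0],[0,-2,0]],[0,[0,0,0],[0,-0.8,0]],[0,[0,0,0],[0,0,0]],[0,[0,0,0],[0,0,0]],[0,[0,0,0],[0,0,0]]])

```text
clock: 6.87
tcp_pos: [0.6571, 0.1883, 0.1008]
orientation: [-1.553, -0.279, 0.278]
contact_force: [-1.5, 0.1, 5.3]
grip_width: 0.013
```

```bash

python3 - <<'E'
from h import *
from bench import r
st()
f=r.grab_frame("side");im=cv2.resize(f["image"][200:300,230:390,::-1],None,fx=5,fy=5,interpolation=cv2.INTER_CUBIC)
np.savez("side6.npz",**f)
c=np.array([.6568,.188]);
for a,rad,z,col in((-9.7,.046,.071,(0,0,255)),(20.3,.047,.071,(0,255,0)),(20.3,.028,.1055,(255,0,0)),(-39.7,.047,.071,(0,255,255)),(20.3,.028,.0775,(255,0,255)),(50.3,.047,.071,(255,255,0))):
    p=[*(c+rad*np.array([np.cos(np.radians(a)),np.sin(np.radians(a))])),z];u,v,_=proj(f,p);print(a,rad,u,v)
    cv2.circle(im,(int((u-230+.5)*5),int((v-200+.5)*5)),3,col,-1)
cv2.imwrite("pics/s6.png",im)
E
```

```text
t 6.87 F [-1.53  0.08  5.31] M [ 0.19  0.12 -0.04] w 0.013 [0.6571 0.1883 0.1008] baryaw 20.33 dial 30.03 tilt [ 0.001  0.    -1.   ] j7 1.54
-9.7 0.046 270.2 242.9
20.3 0.047 268.6 249.5
20.3 0.028 278.3 231.1
-39.7 0.047 277.2 237.2
20.3 0.028 278.9 245.0
50.3 0.047 274.5 255.6
```

View pics/s6.png

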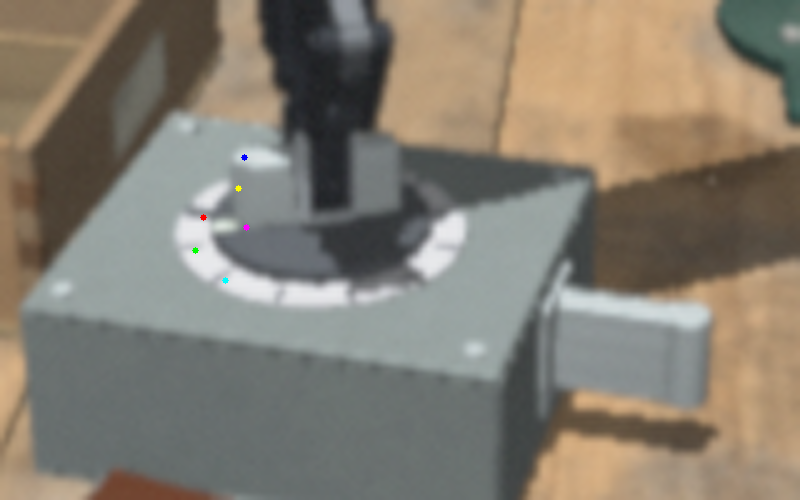

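```bash

python3 - <<'E'
from h import *
f=load("side6.npz")
c=np.array([.6568,.188]);
im=f["image"][230:262,258:300,::-1];
for a in(5,10,15,20.3,25,30):
  for rad in(.03,.038):
    p=[*(c+rad*np.array([np.cos(np.radians(a)),np.sin(np.radians(a))])),.0775];u,v,_=proj(f,p);print(a,rad,round((u-258+.5)*18),round((v-230+.5)*18))
cv2.imwrite("pics/s6b.png",cv2.resize(im,None,fx=18,fy=18,interpolation=cv2.INTER_CUBIC))
E
```

```text
5 0.03 362 241
5 0.038 281 241
10 0.03 360 254
10 0.038 279 257
15 0.03 362 268
15 0.038 281 274
20.3 0.03 365 281
20.3 0.038 286 292
25 0.03 373 293
25 0.038 293 306
30 0.03 380 306
30 0.038 304 322
```

View pics/s6b.png

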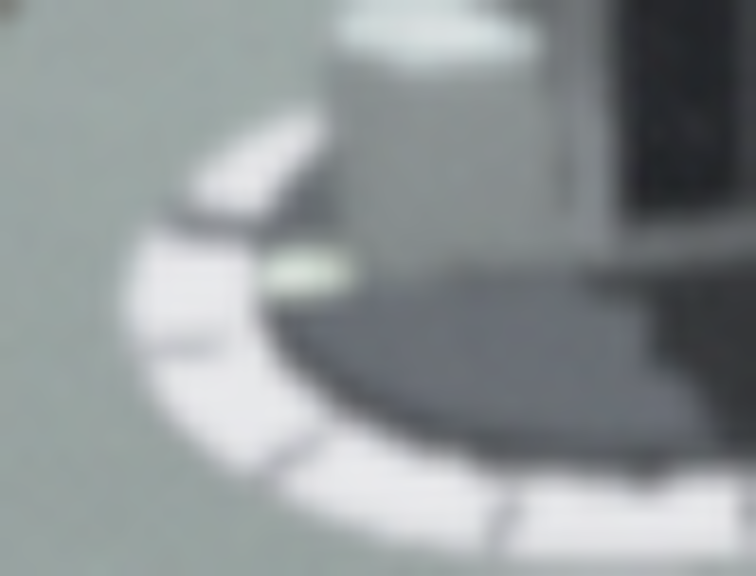

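jog_arm(motion=[[0,[0,0,0],[0,1,0]],[0,[0,0,0],[0,2,0]],[0,[0,0,0],[0,2,0]],[0,[0,0,0],[0,2,0]],[0,[0,0,0],[0,2,0]],[0,[0,0,0],[0,2,0]],[0,[0,0,0],[0,2,0]],[0,[0,0,0],[0,2,0]],[0,[0,0,0],[0,2,0]],[0,[0,0,0],[0,0,0]]])

```text
clock: 7.75
tcp_pos: [0.6571, 0.1885, 0.1009]
orientation: [-1.57, -0.045, 0.044]
contact_force: [-1.1, 0.3, 5.4]
grip_width: 0.013
```

```bash
cat >> h.py <<'E'
def tab(tag=None,base=[None]):
    """bead right edge column in side view -> compare with side6 reference by template phase"""
    from bench import r
    f=r.grab_frame("side");ref=load("side6.npz")["image"]
    g=lambda i:cv2.cvtColor(i,cv2.COLOR_RGB2GRAY).astype(np.float32)
    T=g(ref)[256:288,355:380];S=g(f["image"])[250:310,345:430]
    m=cv2.matchTemplate(S,T,cv2.TM_CCOEFF_NORMED);_,v,_,l=cv2.minMaxLoc(m)
    print("tab shift px",l[0]-10,l[1]-6,"score",round(v,3))
    if tag: cv2.imwrite(f"pics/{tag}.png",cv2.resize(f["image"][200:300,230:390,::-1],None,fx=5,fy=5,interpolation=cv2.INTER_CUBIC))
E
python3 - <<'E'
from h import *
st();tab()
f=load("side6.npz");d=np.array([-np.cos(.169),np.sin(.169)])*.011
print(proj(f,[.524,.21,.045]),proj(f,[.524+d[0],.21+d[1],.045]))
E
```

```text
t 7.75 F [-1.14  0.28  5.37] M [ 0.16  0.08 -0.1 ] w 0.013 [0.6571 0.1885 0.1009] baryaw 3.25 dial 12.95 tilt [ 0.001  0.    -1.   ] j7 1.29
tab shift px 0 0 score 0.976
[367.8, 268.4, 0.9] [374.0, 269.3, 0.9]
```

jog_arm(motion=[[0,[0,0,0],[0,2,0]],[0,[0,0,0],[0,2,0]],[0,[0,0,0],[0,2,0]],[0,[0,0,0],[0,2,0]],[0,[0,0,0],[0,1,0]],[0,[0,0,0],[0,0,0]]])

```text
clock: 8.3
tcp_pos: [0.6571, 0.1885, 0.1009]
orientation: [-1.569, 0.077, -0.079]
contact_force: [-0.9, 1.6, 6.1]
grip_width: 0.0132
```

```bash
python3 -c "
from h import *
st();tab()"
```

```text
t 8.3 F [-0.93  1.64  6.05] M [ 0.19  0.14 -0.05] w 0.0132 [0.6571 0.1885 0.1009] baryaw -5.7 dial 4.0 tilt [ 0.001  0.    -1.   ] j7 1.16
tab shift px 0 0 score 0.946
```

jog_arm(motion=[[0,[0,0,0],[0,1.2,0]],[0,[0,0,0],[0,1.2,0]],[0,[0,0,0],[0,1.2,0]],[0,[0,0,0],[0,0,0]]])

```text
clock: 8.68
tcp_pos: [0.6571, 0.1885, 0.1009]
orientation: [-1.566, 0.127, -0.128]
contact_force: [-1.1, 0.8, 5.8]
grip_width: 0.0132
```

```bash
python3 -c "
from h import *
st();tab()"
```

```text
t 8.68 F [-1.12  0.76  5.82] M [ 0.16  0.08 -0.11] w 0.0132 [0.6571 0.1885 0.1009] baryaw -9.31 dial 0.39 tilt [ 0.001  0.    -1.   ] j7 1.11
tab shift px 1 0 score 0.93
```

jog_arm(motion=[[0,[0,0,0],[0,1.2,0]],[0,[0,0,0],[0,1.2,0]],[0,[0,0,0],[0,1.2,0]],[0,[0,0,0],[0,0,0]]])

```text
clock: 9.07
tcp_pos: [0.6571, 0.1886, 0.1008]
orientation: [-1.563, 0.176, -0.178]
contact_force: [-1.6, 1.5, 4.9]
grip_width: 0.0132
```

```bash
python3 -c "
from h import *
st();tab('s8')"
```

```text
t 9.07 F [-1.59  1.5   4.86] M [ 0.24  0.1  -0.11] w 0.0132 [0.6571 0.1886 0.1008] baryaw -12.92 dial -3.22 tilt [ 0.001  0.001 -1.   ] j7 1.06
tab shift px 2 1 score 0.928
```

View pics/s8.png

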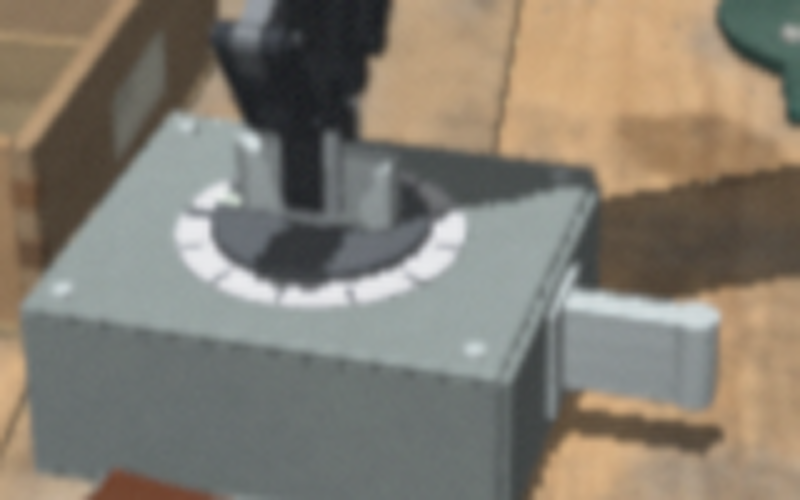

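jog_arm(motion=[[0,[0,0,0],[0,1.2,0]],[0,[0,0,0],[0,1.2,0]],[0,[0,0,0],[0,0,0]]])

```text
clock: 9.37
tcp_pos: [0.6571, 0.1886, 0.1009]
orientation: [-1.56, 0.209, -0.21]
contact_force: [0.0, 1.6, 4.8]
grip_width: 0.0132
```

```bash
python3 -c "
from h import *
st();tab()"
```

```text
t 9.37 F [0.   1.63 4.81] M [ 0.21  0.09 -0.03] w 0.0132 [0.6571 0.1886 0.1009] baryaw -15.31 dial -5.61 tilt [ 0.001  0.001 -1.   ] j7 1.02
tab shift px 6 1 score 0.965
```

```bash
python3 -c "
from h import *
st();tab('s9')"
```

```text
t 9.42 F [0.02 1.2  6.13] M [ 0.29  0.15 -0.02] w 0.0127 [0.6571 0.1886 0.1009] baryaw -15.27 dial -5.57 tilt [ 0.001  0.001 -1.   ] j7 1.02
tab shift px 6 1 score 0.965
```

View pics/s9.png

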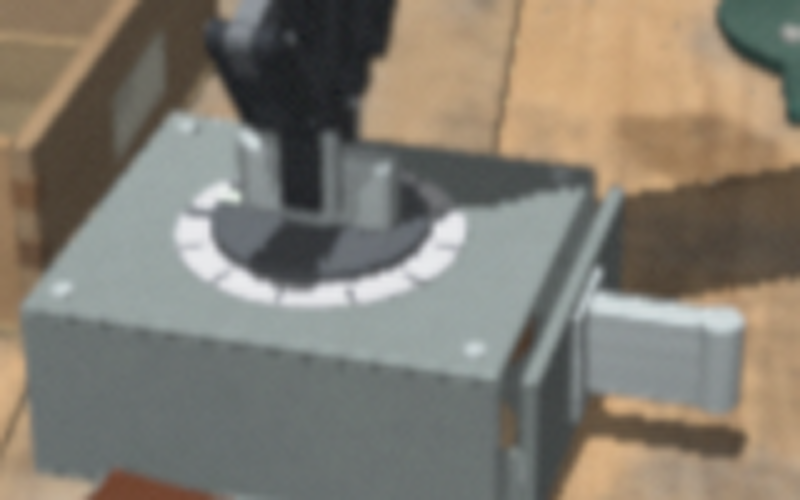

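jog_arm(motion=[[0.3,[0,0,0],[0,0,0]],[0.6,[0,0,0],[0,0,0]],[0.6,[0,0,0],[0,0,0]],[0.6,[0,0,0],[0,0,0]],[0.6,[0,0,0],[0,0,0]],[0.6,[0,-0.005,0],[0,0,0]],[0.6,[0,-0.015,0],[0,0,0]],[0.6,[0,-0.02,0],[0,0,0]],[0.6,[0,-0.02,0],[0,0,0]],[0.6,[0,0,0],[0,0,0]]])

```text
clock: 10.3
tcp_pos: [0.6593, 0.1887, 0.1651]
orientation: [-1.557, 0.204, -0.214]
contact_force: [0.7, 0.2, 1.0]
grip_width: 0.0518
```

```bash
python3 - <<'E'
from h import *
from bench import r
st();tab('s10')
f=r.grab_frame("top");cv2.imwrite("pics/t10.png",cv2.resize(f["image"][140:300,220:420,::-1],None,fx=3.75,fy=3.75))
c=np.array([.6567,.188]);d=np.array([-np.cos(.169),np.sin(.169)])
p=c+d*(.111+.011);print(p)
o=r.get_obs();print(goal(o,[*p,.13],80.3))
print("free-height box", [*(p)])
E
```

```text
t 10.3 F [0.69 0.25 1.01] M [ 0.01 -0.09  0.02] w 0.0518 [0.6593 0.1887 0.1651] baryaw -15.28 dial -5.58 tilt [ 0.007  0.002 -1.   ] j7 1.01
tab shift px 6 0 score 0.89
[0.53643808 0.20851999]
(array([-122. ,   31.2,  -12.4]), [array([-0.07, -5.56,  0.1 ]), array([-1.5000e-01,  1.7444e+02, -1.0000e-01])])
free-height box [np.float64(0.5364380783145531), np.float64(0.20851999494452833)]
```

View pics/s10.png

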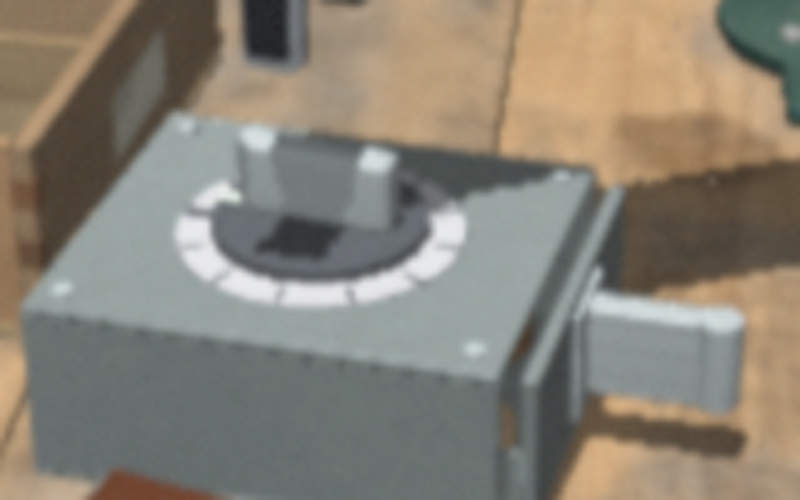

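View pics/t10.png

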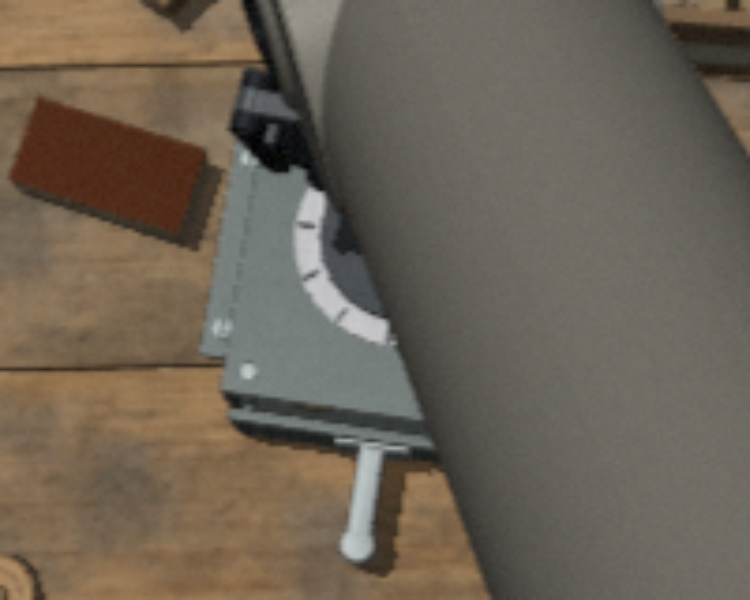

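```bash
python3 - <<'E'
from h import *
from bench import r
f=r.grab_frame("top");T=lambda x,y:(220+x/3.75,140+y/3.75)
c=np.array([.6567,.188]);e=np.array([-np.cos(.169),np.sin(.169)]);n=np.array([np.sin(.169),np.cos(.169)])
for nm,a in(("bead",(357,545)),("platenear",(371,450)),("platemid",(364,500))):
    p=plane(f,*T(*a),.058)[:2]-c;print(nm,(p@e).round(4),(p@n).round(4))
E
```

```text
bead 0.1469 -0.0007
platenear 0.1012 -0.0006
platemid 0.1253 -0.0009
```

jog_arm(motion=[[0.6,[-0.01,0,-0.001],[0,-1,0]],[0.6,[-0.02,0,-0.001],[0,-1,0]],[0.6,[-0.03,0,-0.001],[0,-1,0]],[0.6,[-0.03,0,-0.001],[0,-1,0]],[0.6,[-0.02,0,-0.001],[0,-1,0]],[0.6,[-0.01,0,0],[0,-0.5,0]],[0.6,[0,0,0],[0,0,0]],[0.6,[0,0,0],[0,0,0]],[0.6,[0,0,0],[0,0,0]]])

```text
clock: 11.2
tcp_pos: [0.5399, 0.2094, 0.1603]
orientation: [-1.567, 0.134, -0.135]
contact_force: [0.4, 0.0, 0.4]
grip_width: 0.0513
```

```bash
python3 - <<'E'
from h import *
from bench import r
st();o=r.get_obs();print(goal(o,[.5364,.2085,.045],80.3))
E
```

```text
t 11.2 F [0.44 0.02 0.39] M [ 0.03 -0.03  0.02] w 0.0513 [0.5399 0.2094 0.1603] baryaw -9.82 dial -0.12 tilt [ 0.001 -0.    -1.   ] j7 0.98
(array([ -3.4, 115.3,  -1.5]), [array([-0.  , -0.12,  0.06]), array([-1.0000e-01,  1.7988e+02, -0.0000e+00])])
```

jog_arm(motion=[[0.6,[-0.003,0.01,-0.002],[0,0,0]],[0.6,[0,0.02,0],[0,0,0]],[0.6,[0,0.025,0],[0,0,0]],[0.6,[0,0.025,0],[0,0,0]],[0.6,[0,0.02,0],[0,0,0]],[0.6,[0,0.01,0],[0,0,0]],[0.6,[0,0.004,0],[0,0,0]],[0.6,[0,0,0],[0,0,0]],[0.6,[0,0,0],[0,0,0]],[0.6,[0,0,0],[0,0,0]]])

```text
clock: 12.03
tcp_pos: [0.5363, 0.2086, 0.0474]
orientation: [-1.566, 0.132, -0.135]
contact_force: [0.3, 0.8, 0.9]
grip_width: 0.0516
```

```bash
python3 - <<'E'
from h import *
from bench import r
st();tab('s12');o=r.get_obs();print(goal(o,[.5364,.2085,.045],80.3))
E
```

```text
t 12.03 F [0.3  0.75 0.85] M [-0.    0.   -0.02] w 0.0516 [0.5363 0.2086 0.0474] baryaw -9.78 dial -0.08 tilt [ 0.002  0.001 -1.   ] j7 1.0
tab shift px 48 17 score 0.429
(array([ 0.1,  2.5, -0.2]), [array([-0.08, -0.07,  0.11]), array([-1.7000e-01,  1.7993e+02, -1.2000e-01])])
```

View pics/s12.png

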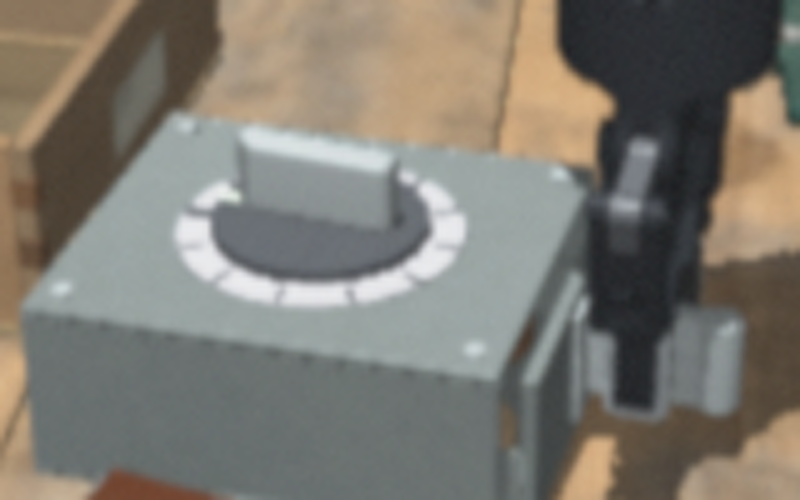

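Fingers straddle the tab between tray front and bead. Close.

jog_arm(motion=[[0.1,[0,0.001,0],[0,0,0]],[0.1,[0,0,0],[0,0,0]],[0,[0,0,0],[0,0,0]],[0,[0,0,0],[0,0,0]],[0,[0,0,0],[0,0,0]],[0,[0,0,0],[0,0,0]],[0,[0,0,0],[0,0,0]],[0,[0,0,0],[0,0,0]],[0,[0,0,0],[0,0,0]]], force=40)

```text
clock: 12.83
tcp_pos: [0.5358, 0.2098, 0.0459]
orientation: [-1.565, 0.132, -0.134]
contact_force: [-0.7, 6.6, 3.6]
grip_width: 0.0113
```

```bash
python3 -c "
from h import *
st()"
```

```text
t 12.83 F [-0.67  6.56  3.56] M [ 0.83  0.04 -0.23] w 0.0113 [0.5358 0.2098 0.0459] baryaw -9.72 dial -0.02 tilt [ 0.001  0.002 -1.   ] j7 1.0
```

jog_arm(motion=[[0,[-0.003,0,0.001],[0,0,0]],[0,[-0.006,0,0],[0,0,0]],[0,[-0.006,0,0],[0,0,0]],[0,[-0.006,0,0],[0,0,0]],[0,[-0.006,0,0],[0,0,0]],[0,[-0.006,0,0],[0,0,0]],[0,[-0.005,0,0],[0,0,0]],[0,[-0.004,0,0],[0,0,0]],[0,[0,0,0],[0,0,0]],[0,[0,0,0],[0,0,0]]])

```text
clock: 13.67
tcp_pos: [0.4931, 0.2173, 0.0458]
orientation: [-1.566, 0.133, -0.133]
contact_force: [-0.2, 4.1, 7.7]
grip_width: 0.0114
```

```bash
python3 - <<'E'
from h import *
from bench import r
st();tab()
o=r.get_obs();c=np.array([.5358,.2098]);e=np.array([-np.cos(.169),np.sin(.169)]);n=np.array([np.sin(.169),np.cos(.169)])
print((o["tcp_pos"][:2]-c)@e,o["contact_force"][:2]@e,o["contact_force"][:2]@n)
E
```

```text
t 13.67 F [-0.2  4.1  7.7] M [ 0.75  0.04 -0.25] w 0.0114 [0.4931 0.2173 0.0458] baryaw -9.71 dial -0.01 tilt [-0.     0.001 -1.   ] j7 0.95
tab shift px -7 17 score 0.281
0.04326462065484879 1.3072793382111756 4.0990121684674925
```

jog_arm(motion=[[0,[-0.001,0,0],[0,0,0]],[0,[-0.001,0,0],[0,0,0]],[0,[-0.001,0,0],[0,0,0]],[0,[-0.001,0,0],[0,0,0]],[0,[0,0,0],[0,0,0]]])

```text
clock: 14.13
tcp_pos: [0.49, 0.2179, 0.0458]
orientation: [-1.566, 0.133, -0.134]
contact_force: [0.9, 5.1, 6.3]
grip_width: 0.0114
```

jog_arm(motion=[[0,[-0.001,0,0],[0,0,0]],[0,[0,0,0],[0,0,0]],[0,[0,0,0],[0,0,0]]])

```text
clock: 14.38
tcp_pos: [0.4891, 0.2181, 0.0458]
orientation: [-1.566, 0.133, -0.134]
contact_force: [1.6, 4.3, 6.1]
grip_width: 0.0112
```

jog_arm(motion=[[0,[-0.001,0,0],[0,0,0]],[0,[0,0,0],[0,0,0]],[0,[0,0,0],[0,0,0]]])

```text
clock: 14.63
tcp_pos: [0.4886, 0.2181, 0.0458]
orientation: [-1.565, 0.132, -0.135]
contact_force: [3.8, 3.9, 4.3]
grip_width: 0.0114
```

```bash
cat > e.py <<'E'
from h import *
from bench import r
st()
o=r.get_obs();c=np.array([.5358,.2098]);e=np.array([-np.cos(.169),np.sin(.169)]);n=np.array([np.sin(.169),np.cos(.169)])
print((o["tcp_pos"][:2]-c)@e,o["contact_force"][:2]@e,o["contact_force"][:2]@n)
E
python3 e.py
```

```text
t 14.63 F [3.85 3.91 4.29] M [ 0.64 -0.63 -0.13] w 0.0114 [0.4886 0.2181 0.0458] baryaw -9.74 dial -0.04 tilt [ 0.002  0.001 -1.   ] j7 0.94
0.04796154722200036 -3.133001498018275 4.505452536618516
```

jog_arm(motion=[[0,[-0.001,0,0],[0,0,0]],[0,[-0.001,0,0],[0,0,0]],[0,[0,0,0],[0,0,0]],[0,[0,0,0],[0,0,0]]])

```text
clock: 14.97
tcp_pos: [0.4886, 0.2182, 0.0459]
orientation: [-1.565, 0.13, -0.138]
contact_force: [9.5, 3.8, -2.3]
grip_width: 0.0113
```

```bash
python3 e.py
```

```text
t 14.97 F [ 9.49  3.79 -2.35] M [ 0.53 -1.62 -0.16] w 0.0113 [0.4886 0.2182 0.0459] baryaw -9.8 dial -0.1 tilt [ 0.005  0.002 -1.   ] j7 0.94
0.04795939784203113 -8.717364550333809 5.336809196764525
```

jog_arm(motion=[[0,[0.001,0,0],[0,0,0]],[0.3,[0,0,0],[0,0,0]],[0.6,[0,0,0],[0,0,0]],[0.6,[0,0,0],[0,0,0]],[0.6,[0,0,0],[0,0,0]],[0.6,[0,0,0],[0,0,0]],[0.6,[0,0,0],[0,0,0]]])

```text
clock: 15.55
tcp_pos: [0.4867, 0.2173, 0.0451]
orientation: [-1.567, 0.134, -0.133]
contact_force: [-0.2, -1.0, 0.3]
grip_width: 0.0512
```

```bash
python3 e.py; python3 -c "
from h import *
tab('s15')"
```

```text
t 15.55 F [-0.17 -1.02  0.27] M [0.03 0.01 0.01] w 0.0512 [0.4867 0.2173 0.0451] baryaw -9.76 dial -0.06 tilt [-0.001 -0.001 -1.   ] j7 0.94
0.04964140906155707 -0.002005657151533684 -1.0387113433489736
tab shift px -4 17 score 0.281
```

View pics/s15.png

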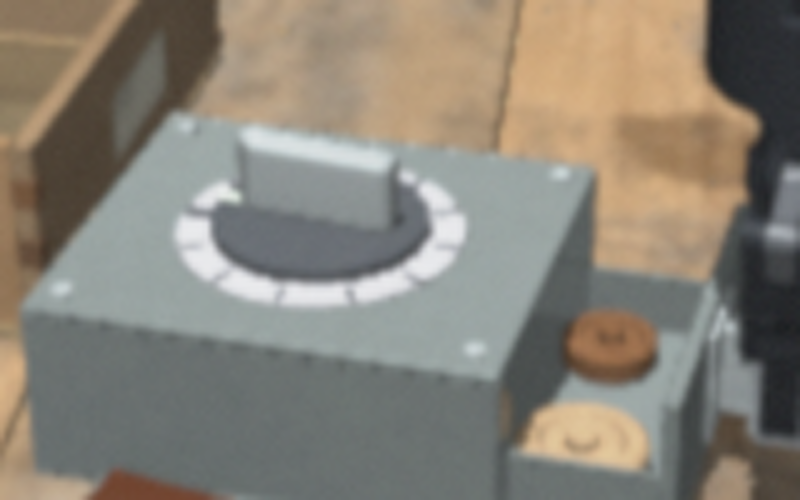

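Tray is at its stop and the fingers are free. Retreat upward, then check.

jog_arm(motion=[[0.6,[0,-0.01,0],[0,0,0]],[0.6,[0,-0.02,0],[0,0,0]],[0.6,[0,-0.025,0],[0,0,0]],[0.6,[0,-0.025,0],[0,0,0]],[0.6,[0,-0.025,0],[0,0,0]],[0.6,[0,-0.02,0],[0,0,0]],[0.6,[0,-0.01,0],[0,0,0]],[0.6,[0,0,0],[0,0,0]],[0.6,[0,0,0],[0,0,0]],[0.6,[0,0,0],[0,0,0]]])

```text
clock: 16.43
tcp_pos: [0.4864, 0.2173, 0.1791]
orientation: [-1.568, 0.135, -0.132]
contact_force: [0.1, -0.1, -0.6]
grip_width: 0.0514
```

```bash
python3 - <<'E'
from h import *
from bench import r
st()
f=r.grab_frame("side");cv2.imwrite("pics/s16.png",f["image"][:,:,::-1]);np.savez("side16.npz",**f)
g=lambda i:cv2.cvtColor(i,cv2.COLOR_RGB2GRAY)
T=g(load("side6.npz")["image"])[256:288,355:380];m=cv2.matchTemplate(g(f["image"])[240:330,345:440],T,cv2.TM_CCOEFF_NORMED)
_,v,_,l=cv2.minMaxLoc(m);print(l[0]-10,l[1]-16,v)
a=np.array([367.5,272]);p=plane(f,*a,.045);q=plane(f,a[0]+l[0]-10,a[1]+l[1]-16,.045);print("tray travel",np.linalg.norm(p-q))
E
```

```text
t 16.43 F [ 0.1  -0.1  -0.59] M [-0.01  0.05  0.02] w 0.0514 [0.4864 0.2173 0.1791] baryaw -9.75 dial -0.05 tilt [-0.002 -0.001 -1.   ] j7 0.91
60 19 0.4760206639766693
tray travel 0.11052202746713247
```

View pics/s16.png

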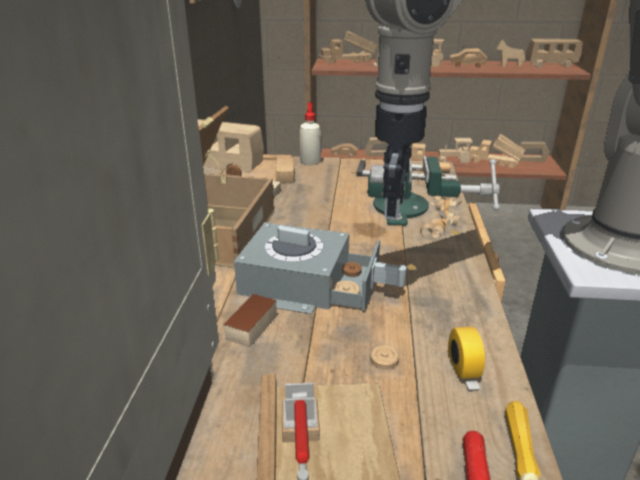

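```bash
python3 - <<'E'
from h import *
for n,(x0,x1) in(("side6",(340,390)),("side16",(370,425))):
    f=load(n+".npz");cv2.imwrite(f"pics/{n}z.png",cv2.resize(f["image"][250:300,x0:x0+60,::-1],None,fx=10,fy=10,interpolation=cv2.INTER_CUBIC))
a=cv2.imread("pics/side6z.png");b=cv2.imread("pics/side16z.png");c=np.hstack([a,b]);cv2.imwrite("pics/zz.png",cv2.resize(c,(800,333)))
E
```

```text
(no output)
```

View pics/zz.png

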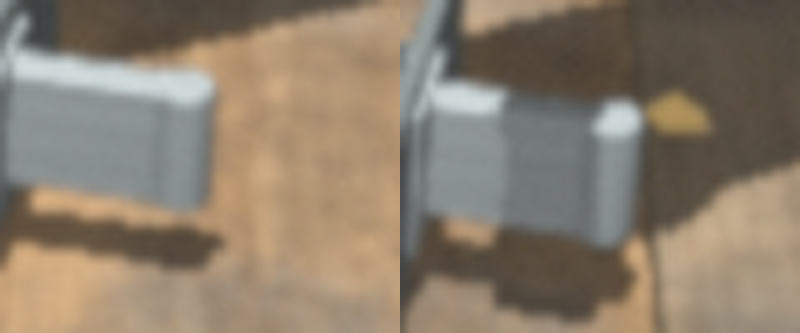

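```bash
python3 - <<'E'
from h import *
f=load("side16.npz")
print(np.linalg.norm(plane(f,372.2,262.7,.056)-plane(f,406.3,267.2,.056)))
from bench import r
# bystanders vs start
a=load("side0.npz")["image"].astype(int);b=f["image"].astype(int)
print("sander diff",abs(a-b)[297:340,225:275].mean(),"wheel (side)",abs(a-b)[340:372,365:402].mean())
g=r.grab_frame("top");cv2.imwrite("pics/t17.png",g["image"][:,:,::-1])
E
```

```text
0.05951574581409743
sander diff 4.230852713178295 wheel (side) 5.703828828828829
```

View pics/t17.png

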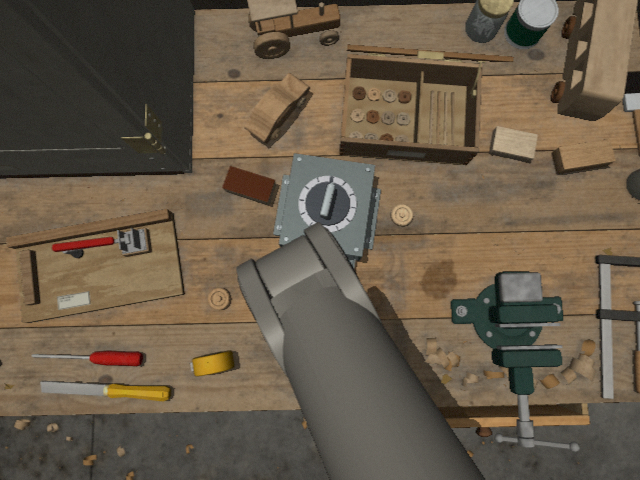

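Travel is 59.5 mm, which is the stop. The sanding block (250,185) and the loose wheel (402,215) are where they were at the start. Handing in.

```bash
python3 -c "
from bench import r
print(r.hand_in())"
```

```text
the job is handed in; nothing more can be done
None
```

The lock box is open. The tray is drawn out to its stop, and the job was handed in after about 17 s of the 58 s allowed.

- **Dial left:** I pinched the dial's pointer grip and turned it left to the eleven o'clock mark. It read about 30° by the tool, and the white dash's position in the side view agreed. The dash's slope seemed to suggest a slightly smaller angle, but it was too blurred to rely on.
- **Dial right:** I turned slowly right, at about 0.42 rad/s and then 0.25 rad/s or less. At about -0.10 rad the catch dropped and the tray sprang out about 11 mm. I stopped there. The twist on the tool was almost zero, so the dial was not forced.
- **Tray:** I pulled the tray by its tab until it would go no further and the pull rose to about 9 N. Then I let go and moved the arm clear.

**Last checks:**
- The side view put the tray travel at 59.5 mm, against 60 mm at the stop.
- The wrist force was about zero, so the robot was touching nothing.
- The sanding block and loose wheel showed no movement in either view.
- My automatic image match for the tray position failed at the end because the arm's shadow fell on the tab. The 59.5 mm comes from reading the tab's bead edge by eye instead.

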